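Slide a tray of jars home and swing the shelf divider shut

ROBOT

A 6-joint arm with a two-finger parallel gripper is mounted at the origin on the work surface. World frame = base frame: x ahead of the robot, y to its left, z up, the work surface at z = 0. Lengths are in m, angles in rad, forces in N, time in s.
With the tool pointing down it reaches from about 0.35 to 0.975 m from the base axis. Payload 17.4 kg.
Tool frame: the origin (TCP) lies midway between the tips of the shut fingers; the grasp point (between the pads) lies behind it (manip.grip_depth is the x of the grasp point in the tool frame, in m); x points along the fingers, z is the direction in which the jaws open and shut, and the axes are right-handed (so a half turn about x gives the same grasp; the last joint's range is limited). The gripper opens to 85 mm and grips with 20 to 120 N. Pads are 22 mm wide; open, the fingers measure 114 mm over their backs; the gripper's body (76 mm by 85 mm) begins 54 mm behind the grasp point. The pads swing forward as they close: fully open they stand 13 mm farther back than shut.
Start: joints at [-1.287, 0.116, 1.442, -0, 1.584, -0.038], TCP at [0.213, -0.64, 0.231] pointing down, gripper open.
Joint ranges: [-2.83, 2.83], [-0.83, 2.19], [0.07, 2.5], [-1.14, 4.28], [0.01, 3], [-2.97, 2.97]. Speed limits (rad/s): [1.89, 1.89, 2.22, 3.14, 3.14, 3.14].

INTERFACE

Orientations are given as a unit quaternion [x, y, z, w].
In Python, from station import monitor, cams, manip gives the robot as it stands. The module is installed in compiled form; this text tells all that it offers.
- The arm moves only by the tool carry_out, never from a script. Its argument "moves" is a list of rows, each a list of 2 entries, a list of its own where there are three numbers: the shift along the tool's x, y, z in m, then the turn about the tool's x in degrees. In form: [[[tx, ty, tz], roll], ...]. A call has 1 to 12 rows; each row shifts and turns the commanded pose from where the row before left it, along the tool's axes as they then stand; what a row does not reach is not made up. A row lasts 1/8 s, in which the tool goes at most 62.5 mm and 10.7 degrees, less where a joint would pass 70% of its speed; a pose out of reach is approached as far as the arm can. A call is refused whole if a number of a shift passes 0.0625 or a number of a turn 10.7, either way. A call with a gripper value outside its range is refused whole. "jaw" is the gripper's target within -1 to 1 (shut at 1, half-way at 0, fully open at -1), set as the call begins (left out, the last holds). The fingers move at their own pace and stop on an object; "newtons" is the grip in N (left out, the last holds). Time passes only in rows, so rows that do not move let the fingers close. It gives the time, the measured TCP pose, the force and the opening at its end, in the units of the state.
- monitor.get_obs(): the state, without advancing time (a new reading comes with each control period).
- cams.read_camera(name): name is "scene" or "top" or "wrist"; returns a dict with "color" (384x512x3 uint8, red, green, blue), "intrinsics" (3x3 intrinsics, pixels), "distortion" ([k1, k2, p1, p2, k3] as OpenCV has them; the pictures are not rectified), "R" (3x3) and "t" (3): a world point X has camera coordinates R X + t; the wrist camera has in their place "tool_from_camera" (4x4, takes a point from camera to tool coordinates, whose origin is the TCP and whose axes are the tool frame's). Camera axes: x right, y down, z forward; pixel columns grow to the right and rows downward; lengths in m; the calibration is good to about 2 mm. A picture is of the moment at which its call begins: read the wrist's pose just before it. There is no depth.
- manip.finish_job(): hands the job in, once; it reports no verdict.
The state is a dict: "t": time; "qpos": joint angles; "joint_vel": joint speeds; "tau": joint torques, N m; "tcp_pos": TCP position; "ee_rot": TCP orientation; "ft_force": force on the tool from outside, world axes, zero at the start; "ft_torque": the same for the moment, N m; "opening": finger opening in m.
Only numpy, scipy, OpenCV 4.12 (cv2) and the standard library are available. Lean on these libraries where they do the work, as an engineer would, in place of code of your own. Each camera call takes 0.05 s, during which the arm holds its last target.

TASK

Slide the tray of jars along the shelf lane until it sits square and right up against the back stop. Then swing the red divider shut about its weighted foot, so that it stands parallel to the metal side rail with the tray between them; the foot must stay on its spot. Do not lift or tip the tray or the divider, and leave the bottle, can and jar around the lane where they stand.

Things in the scene. Friction and masses are not known exactly. Their poses are not given: they have to be found in the camera images.
- bay: Fixed aluminium L-shaped guide, 45 mm high, walls 6 mm thick. Origin: inner corner of the L at shelf level; x points along the lane to its back, z up. Back stop's inner face: plane x = 0 (y = 0 to 112 mm). Side rail's inner face: plane y = 0 (x = -220 to 6 mm). The lane is x < 0, y > 0; its mouth faces the robot, the divider closes its +y side.
- tray: Loose open cardboard tray, 88 x 88 mm, walls 40 mm high, with four amber jars with green lids that are part of it (66 mm high in all), about 0.6 kg. Origin: centre of its underside; x roughly along the lane, to the back. Home, its origin is at x = -44 mm in the bay's frame; it starts 60 to 95 mm short of that, a little skewed, about 8 to 28 mm off the side rail.
- divider: Loose divider, 0.75 kg, most of it in the round steel foot (64 mm across, 16 mm high), about which it turns when its free end is pushed (1 to 3 N). Origin: centre of the foot's underside. Red straight blade along its -x axis, x = 0 to -200 mm, z = 2 to 54 mm; lane-side face y = -32 mm, outer face y = -22 mm. Starts open: yaw 0.55 to 1.0 rad less than the bay's; shut: same yaw.
- divider_tip (a point): Centre of the end face of the divider's free end: x = -200, y = -27, z = 28 mm in the divider's frame. Open, it points away from the lane. Shut, the blade stands about 120 to 127 mm from the side rail, so that the tray fits between with some play.
- oil_bottle: Loose green oil bottle, 66 mm diameter, 200 mm high, standing behind the back stop. Origin: centre of its underside. A bystander.
- can: Loose steel can with a blue band, 70 mm diameter, 100 mm high, standing on the far side of the side rail from the lane. Origin: centre of its underside. A bystander.
- honey_jar: Loose amber jar with a white lid, 64 mm diameter, 85 mm high, standing behind the back stop. Origin: centre of its underside. A bystander.

How it is judged:
On the way, in this order (a step that is already met when the one before it is completed fails the run):
1. the tray sits square against the back stop (within 8 mm and 0.10 rad), before the divider is shut (x of tray in the frame of bay above -0.052 m and y of tray in the frame of bay between 0.036 and 0.1 m and angle between the x axis of tray and the x axis of bay, either way round below 0.1 rad and angle between tray's own z axis and vertical below 0.06 rad), for 0.2 s.
2. the divider is swung shut, parallel to the side rail within 0.09 rad, its foot within 20 mm of its first place (angle between the x axis of divider and the x axis of bay, either way round below 0.09 rad and distance of divider from where it was at the start of the episode below 0.02 m and angle between divider's own z axis and vertical below 0.06 rad), for 0.2 s.
At the end, for the whole second after the job is handed in: The tray stands flat within 8 mm of the back stop, square to the lane within 0.10 rad, between side rail and divider; the divider stands flat, parallel to the side rail within 0.09 rad, its foot within 20 mm of where it started; both are at rest (all of step 1 and all of step 2 and linear speed of each of tray, divider below 0.02 m/s); the robot touches nothing.
It fails at once if the green oil bottle is pushed more than 20 mm or tipped (distance of oil_bottle from where it was at the start of the episode above 0.02 m or angle between oil_bottle's own z axis and vertical above 0.3 rad).
It fails at once if the blue can is pushed more than 20 mm or tipped (distance of can from where it was at the start of the episode above 0.02 m or angle between can's own z axis and vertical above 0.3 rad).
It fails at once if the amber jar is pushed more than 20 mm or tipped (distance of honey_jar from where it was at the start of the episode above 0.02 m or angle between honey_jar's own z axis and vertical above 0.3 rad).
It fails at once if the tray of jars is lifted off the shelf (20 mm) or tipped (height (world z) of tray above 0.02 m or angle between tray's own z axis and vertical above 0.35 rad).
It fails at once if the divider is lifted off the shelf (20 mm) or tipped over (height (world z) of divider above 0.02 m or angle between divider's own z axis and vertical above 0.35 rad).
It also fails if it takes over 54 s, if anything falls off the work surface, if the arm or the gripper's body presses on something with over 40 N, if the wrist force passes 120 N, or if a joint passes its speed limit or range.

## Working session

There is one attempt and no reset: what is moved stays moved. The work goes in short steps, Python scripts to look and compute and a tool call to move; the robot and the scene stay as the last step left them, time stands still between calls to the robot, and variables do not carry over. Pictures are saved under pics/ and viewed, and the job is handed in when it is done.

Besides the shell and the picture viewer there is one more tool, called after "Call:" as name(argument=value, ...), one argument or row to a line, values as JSON. carry_out: Moves the arm, as the interface text tells. Its arguments: {"type":"object","properties":{"moves":{"type":"array","items":{"type":"array"}},"jaw":{"type":"number"},"newtons":{"type":"number"}},"required":["moves"]}

```bash
mkdir -p pics
python3 - <<'E'
from station import monitor,cams,manip
import cv2,numpy as np,json
o=monitor.get_obs();print({k:np.round(v,3).tolist() for k,v in o.items()},manip.grip_depth)
for n in("scene","top"):
    c=cams.read_camera(n);cv2.imwrite(f"pics/{n}0.png",c["color"][...,::-1])
    np.savez(f"{n}0.npz",**c)
    print(n,np.round(c["intrinsics"],1).tolist(),c["distortion"],np.round(c["R"],3).tolist(),c["t"])
E
```

```text
{'t': 0.0, 'qpos': [-1.287, 0.116, 1.442, -0.0, 1.584, -0.038], 'joint_vel': [0.001, -0.0, 0.001, -0.002, -0.002, -0.002], 'tau': [-0.002, -73.199, -63.249, -0.0, 0.006, 0.0], 'tcp_pos': [0.213, -0.64, 0.231], 'ee_rot': [0.414, 0.574, -0.413, 0.573], 'ft_force': [0.191, -0.127, 0.072], 'ft_torque': [0.01, -0.038, -0.045], 'opening': 0.085} -0.0187
scene [[484.0, 0.0, 253.2], [0.0, 484.0, 194.4], [0.0, 0.0, 1.0]] [-0.11904315  0.          0.          0.          0.        ] [[0.012, 1.0, -0.019], [0.752, -0.022, -0.659], [-0.66, -0.006, -0.752]] [-0.02814642 -0.41796199  1.60985602]
top [[463.4, 0.0, 251.1], [0.0, 463.4, 185.2], [0.0, 0.0, 1.0]] [-0.13902897  0.          0.          0.          0.        ] [[0.006, -1.0, 0.027], [-0.986, -0.01, -0.165], [0.165, -0.026, -0.986]] [9.50956587e-04 6.15152750e-01 1.06466242e+00]
```

View pics/scene0.png

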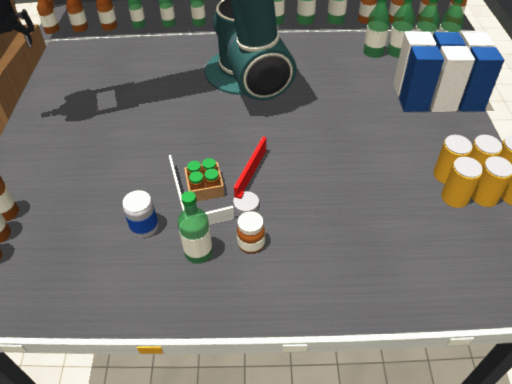

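View pics/top0.png

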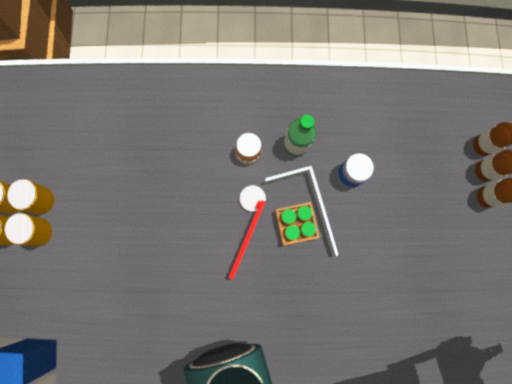

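The top view shows the bay corner near px (310,168), the rail running to (336,254), the stop to (265,180), the tray at (298,223), the foot at (252,197) and the divider tip at (231,278). I'll enlarge it for measuring.

```bash
python3 - <<'E'
import cv2,numpy as np
im=cv2.imread("pics/top0.png")[125:290,210:380]
cv2.imwrite("pics/crop0.png",cv2.resize(im,None,fx=3.6,fy=3.6,interpolation=cv2.INTER_CUBIC))
E
cat > h.py <<'E'
import cv2,numpy as np
def load(n):return dict(np.load(n))
def ray(c,px,z):
    px=np.array(px,float).reshape(-1,1,2)
    n=cv2.undistortPoints(px,c["intrinsics"],c["distortion"]).reshape(-1,2)
    d=np.c_[n,np.ones(len(n))]@c["R"]; o=-c["R"].T@c["t"]
    return o+d*((z-o[2])/d[:,2])[:,None]
def mask_red(im): # rgb
    h=cv2.cvtColor(im,cv2.COLOR_RGB2HSV); return ((h[...,0]<5)|(h[...,0]>175))&(h[...,1]>200)&(h[...,2]>80)
E
python3 - <<'E'
from h import *
c=load("top0.npz");im=c["color"]
h=cv2.cvtColor(im,cv2.COLOR_RGB2HSV)
roi=np.zeros(im.shape[:2],bool);roi[120:300,215:390]=1
def comps(m,name):
    n,l,s,ce=cv2.connectedComponentsWithStats((m&roi).astype(np.uint8))
    for i in range(1,n):
        if s[i,4]>25: print(name,s[i].tolist(),ce[i].round(1), np.round(cv2.minAreaRect(np.argwhere(l==i)[:,::-1].astype(np.float32))[0:2],1).tolist(),)
comps(mask_red(im),"red")
comps((h[...,0]>45)&(h[...,0]<75)&(h[...,1]>150),"green")
comps((h[...,0]>5)&(h[...,0]<25)&(h[...,1]>100),"brown")
comps((h[...,1]<40)&(h[...,2]>150),"white")
E
```

```text
red [230, 202, 33, 76, 240] [246.4 238.7] [[246.1, 239.6], [4.6, 81.5]]
green [300, 120, 14, 9, 109] [306.6 123.5] [[306.5, 124.0], [8.0, 13.0]]
green [298, 207, 13, 14, 134] [304.3 212.8] [[304.8, 212.8], [12.0, 12.7]]
green [282, 210, 15, 14, 141] [288.6 216.1] [[288.8, 215.7], [12.8, 13.2]]
green [301, 223, 14, 13, 143] [307.7 228.8] [[307.5, 229.0], [12.0, 13.0]]
green [285, 226, 15, 14, 151] [292.1 232.2] [[292.3, 232.4], [13.8, 12.9]]
brown [236, 149, 24, 12, 84] [246.7 156.3] [[247.0, 155.3], [23.5, 9.7]]
brown [275, 202, 44, 44, 473] [291.8 225.8] [[296.5, 223.6], [37.4, 38.1]]
brown [309, 212, 8, 15, 38] [313.1 219.2] [[311.9, 219.5], [14.3, 5.9]]
brown [293, 218, 12, 10, 57] [298.3 222.3] [[298.3, 222.3], [7.3, 9.2]]
white [237, 132, 25, 25, 480] [248.5 144.1] [[249.0, 144.0], [24.0, 24.0]]
white [346, 153, 28, 29, 631] [359.5 166.6] [[359.5, 167.0], [28.0, 27.0]]
white [265, 165, 74, 91, 566] [311.3 198.1] [[315.9, 202.4], [105.5, 43.1]]
white [239, 185, 27, 27, 485] [251.1 196.7] [[251.3, 196.7], [24.0, 26.2]]
```

View pics/crop0.png

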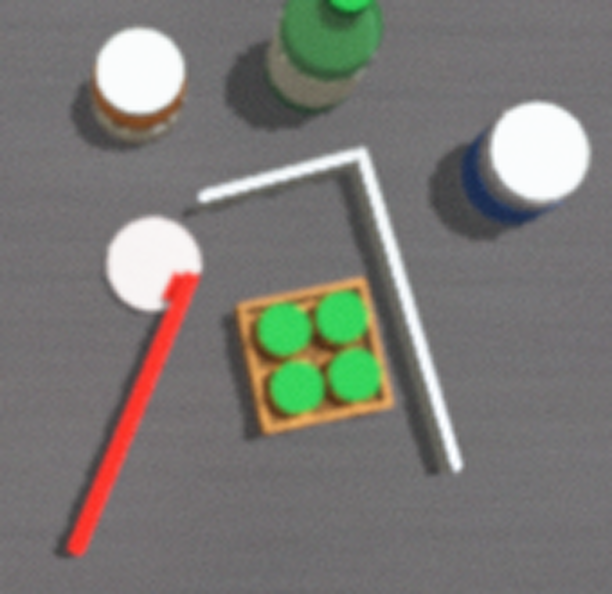

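```bash
cat > meas.py <<'E'
from h import *
def comp(m,minA=25):
    n,l,s,ce=cv2.connectedComponentsWithStats(m.astype(np.uint8))
    return [np.argwhere(l==i)[:,::-1].astype(float) for i in range(1,n) if s[i,4]>minA]
def fitline(P):
    c=P[:,:2].mean(0);u,s,v=np.linalg.svd(P[:,:2]-c);return c,v[0]
E
python3 - <<'E'
from meas import *
c=load("top0.npz");im=c["color"];h=cv2.cvtColor(im,cv2.COLOR_RGB2HSV)
roi=np.zeros(im.shape[:2],bool);roi[120:300,215:390]=1
w=roi&(h[...,1]<40)&(h[...,2]>150)
L=[p for p in comp(w) if len(p)>25]
ell=[p for p in L if 70<=np.ptp(p[:,0])][0]
W=ray(c,ell,.045)
rail=W[(ell[:,1]>185)&(ell[:,1]<248)]; stop=W[(ell[:,0]<302)&(ell[:,0]>268)]
cr,dr=fitline(rail); cs,ds=fitline(stop)
if dr[0]<0:dr=-dr
if ds[1]<0:ds=-ds
yr=np.arctan2(dr[1],dr[0]);ys=np.arctan2(ds[1],ds[0])-np.pi/2
print("yaw rail,stop",yr,ys)
yaw=yr*.7+ys*.3
ex=np.array([np.cos(yaw),np.sin(yaw)]);ey=np.array([-ex[1],ex[0]])
# thickness centre 3mm outside; 
xs=cs@ex-0.003; yr_=cr@ey+0.003
O=ex*xs+ey*yr_
print("bay",O,yaw)
q=(W[:,:2]-O)@np.c_[ex,ey]; print("bay extents",q.min(0),q.max(0),"exp -.22..0.006, -.006...112")
fp=[p for p in L if abs(p[:,0].mean()-251)<4 and p[:,1].mean()>180][0]
def inb(P):return (P[...,:2]-O)@np.c_[ex,ey]
# foot top: contour circle + partly occluded
ctr,r=cv2.minEnclosingCircle(fp.astype(np.float32));F=ray(c,[ctr],.016)[0]
Fp=ray(c,fp,.016); print("foot",F,inb(F),"extent",np.ptp(Fp,axis=0))
R=comp(mask_red(im)&roi)[0];B=ray(c,R,.054)
cb,db=fitline(B[:]); 
if db[0]<0:db=-db
t=(B[:,:2]-cb)@db
print("blade yaw",np.arctan2(db[1],db[0])-yaw,"ends",inb(cb+db*t.min()),inb(cb+db*t.max()),"len",np.ptp(t),cb+db*t.min())
G=[p.mean(0) for p in comp(roi&(h[...,0]>45)&(h[...,0]<75)&(h[...,1]>150),100)]
G=np.array([g for g in G if g[1]>200]);g=ray(c,G,.066);print("lids",inb(g).round(4).tolist(),"mean",inb(g.mean(0)))
br=roi&(h[...,0]>5)&(h[...,0]<25)&(h[...,1]>100);br[:200]=0
pts=np.argwhere(br)[:,::-1].astype(float);
T=inb(ray(c,pts,.04))
(rc,rs,ra)=cv2.minAreaRect((T*1000).astype(np.float32));print("tray rect bay mm",rc,rs,ra)
np.savez("bay.npz",O=O,yaw=yaw,F=F)
for nm,uv,z in(("bottle cap",(306.5,122),.2),("can top",(359.5,167),.1),("honey",(248.8,144),.085)): print(nm,inb(ray(c,[uv],z)[0]))
E
```

```text
yaw rail,stop 0.28225085793278465 0.2826016851369928
bay [ 0.65938252 -0.1361849 ] 0.28235610609404704
bay extents [-0.22001668 -0.00827567] [0.00815642 0.11247375] exp -.22..0.006, -.006...112
foot [0.5894815  0.00235091 0.016     ] [-0.02853431  0.15252579] extent [0.06505936 0.06436192 0.        ]
blade yaw -0.664469787376327 ends [-0.20007253  0.25467621] [-0.04871855  0.13612184] len 0.19225806536554563 [0.39627484 0.05266249]
lids [[-0.1026, 0.0469], [-0.0999, 0.0849], [-0.1412, 0.05], [-0.1387, 0.0878]] mean [-0.12059086  0.06740911]
tray rect bay mm (-120.40946197509766, 67.834716796875) (92.91197204589844, 90.34026336669922) 85.78641510009766
bottle cap [0.07468033 0.00744154]
can top [-0.03711377 -0.10482466]
honey [0.08862175 0.12958658]
```

```bash
cat > go.py <<'E'
from station import monitor,cams,manip
from h import *
from scipy.spatial.transform import Rotation as Ro
b=load("bay.npz");O=b["O"];yaw=float(b["yaw"])
ex=np.array([np.cos(yaw),np.sin(yaw)]);ey=np.array([-ex[1],ex[0]])
def toW(x,y,z):return np.r_[O+ex*x+ey*y,z]
def inb(P):return (np.asarray(P)[...,:2]-O)@np.c_[ex,ey]
def state():
    o=monitor.get_obs();R=Ro.from_quat(o["ee_rot"]).as_matrix()
    p=o["tcp_pos"];print("t",o["t"],"tcp",np.round(p,4),"bay",inb(p).round(4),"f",np.round(o["ft_force"],1),"open",o["opening"].__round__(4) if hasattr(o["opening"],'__round__') else o["opening"])
    zr=[np.degrees(np.arctan2(R[1,2],R[0,2])-yaw)]; print("toolx",R[:,0].round(3),"jaw axis angle in bay deg",zr, "tool y",R[:,1].round(3),"q",np.round(o["qpos"],3))
    return o,R
def need(x,y,z,jawdeg):
    o,R=state();d=toW(x,y,z)-o["tcp_pos"]
    print("shift tool",(R.T@d).round(4))
    cur=np.degrees(np.arctan2(R[1,2],R[0,2])-yaw)
    # roll about tool x(down) by +a turns z -> ; down axis => angle decreases
    r=-(jawdeg-cur)*np.sign(-R[2,0]); r=(r+90)%180-90
    print("roll deg (mod180)",r)
E
python3 -c "
from go import *
need(-.195,.068,.15,90)"
```

```text
t 0.1 tcp [ 0.2134 -0.6402  0.2306] bay [-0.5687 -0.3598] f [ 0.3 -0.1  0.6] open 0.0852
toolx [-0.     0.001 -1.   ] jaw axis angle in bay deg [np.float64(-87.73684263606017)] tool y [0.949 0.316 0.   ] q [-1.287  0.116  1.442 -0.     1.584 -0.038]
shift tool [ 0.0811  0.3903 -0.4126]
roll deg (mod180) 2.2631573639398255
```

Call:
carry_out(
  moves=[
    [[0.0067,0.0325,-0.0344],0.19],
    [[0.0067,0.0325,-0.0344],0.19],
    [[0.0067,0.0325,-0.0344],0.19],
    [[0.0067,0.0325,-0.0344],0.19],
    [[0.0067,0.0325,-0.0344],0.19],
    [[0.0067,0.0325,-0.0344],0.19],
    [[0.0067,0.0325,-0.0344],0.19],
    [[0.0067,0.0325,-0.0344],0.19],
    [[0.0067,0.0325,-0.0344],0.19],
    [[0.0067,0.0325,-0.0344],0.19],
    [[0.0067,0.0325,-0.0344],0.19],
    [[0.0067,0.0325,-0.0344],0.19],
  ],
  jaw=0,
)

```text
t: 1.6
tcp_pos: [0.4626, -0.1284, 0.1506]
ee_rot: [0.425, 0.565, -0.425, 0.565]
ft_force: [-0.3, -0.3, -0.1]
opening: 0.0424
```

```bash
python3 -c "
from go import *
need(-.195,.068,.02,90)
c=cams.read_camera('wrist');cv2.imwrite('pics/w1.png',c['color'][...,::-1])"
```

```text
t 1.6 tcp [ 0.4626 -0.1284  0.1506] bay [-0.1868  0.0623] f [-0.3 -0.3 -0.1] open 0.0424
toolx [ 0. -0. -1.] jaw axis angle in bay deg [np.float64(-90.02612472001304)] tool y [0.961 0.278 0.   ] q [-0.324 -0.289  1.951 -0.     1.479  0.965]
shift tool [ 0.1306 -0.0082 -0.0057]
roll deg (mod180) -0.026124720013058322
```

View pics/w1.png

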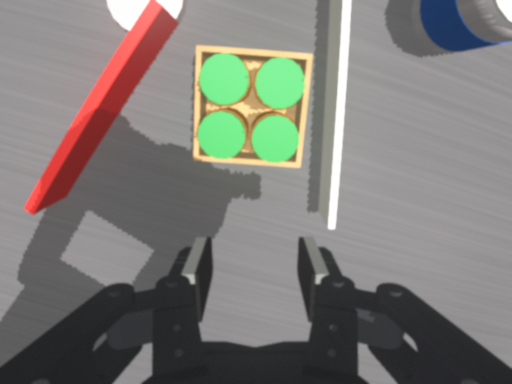

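The wrist view shows the tray ahead at (253,107), with the fingers straddling its middle and the lane clear of the rail. Next I lower the tool behind the tray.

Call:
carry_out(
  moves=[
    [[0.03,-0.008,-0.0057],0],
    [[0.03,0,0],0],
    [[0.03,0,0],0],
    [[0.03,0,0],0],
    [[0.01,0,0],0],
    [[0,0,0],0],
  ],
)

```text
t: 2.4
tcp_pos: [0.4528, -0.1267, 0.0209]
ee_rot: [0.425, 0.566, -0.425, 0.565]
ft_force: [0.6, 0.7, -0.0]
opening: 0.0427
```

```bash
python3 -c "
from go import *
need(-.106,.068,.02,90)"
```

```text
t 2.4 tcp [ 0.4528 -0.1267  0.0209] bay [-0.1957  0.0667] f [ 0.6  0.7 -0. ] open 0.0427
toolx [-0.001  0.    -1.   ] jaw axis angle in bay deg [np.float64(-90.0243355080776)] tool y [ 0.961  0.278 -0.001] q [-0.327 -0.199  2.099 -0.     1.242  0.962]
shift tool [ 0.0009  0.0897 -0.0013]
roll deg (mod180) -0.024335508077598433
```

Pushing to about 9 mm short of home, slowly.

Call:
carry_out(
  moves=[
    [[0,0.01,0],0],
    [[0,0.008,0],0],
    [[0,0.007,0],0],
    [[0,0.007,0],0],
    [[0,0.007,0],0],
    [[0,0.007,0],0],
    [[0,0.007,0],0],
    [[0,0.007,0],0],
    [[0,0.007,0],0],
    [[0,0.007,0],0],
    [[0,0.007,0],0],
    [[0,0,0],0],
  ],
)

```text
t: 3.9
tcp_pos: [0.5316, -0.104, 0.0214]
ee_rot: [0.425, 0.565, -0.425, 0.566]
ft_force: [0.6, 0.5, 0.2]
opening: 0.0429
```

```bash
cat > look.py <<'E'
from go import *
import sys
from meas import comp,fitline
state()
c=cams.read_camera("top");np.savez("last.npz",**c);im=c["color"]
cv2.imwrite(f"pics/{sys.argv[1]}.png",cv2.resize(im[110:300,200:390,::-1],None,fx=3.1,fy=3.1,interpolation=cv2.INTER_CUBIC))
h=cv2.cvtColor(im,cv2.COLOR_RGB2HSV)
roi=np.zeros(im.shape[:2],bool);roi[160:300,215:335]=1
G=[p.mean(0) for p in comp(roi&(h[...,0]>45)&(h[...,0]<75)&(h[...,1]>150),60)]
print("lids",[ (inb(ray(c,[g],.066)[0]).round(4).tolist()) for g in G])
R=max(comp(mask_red(im)&roi),key=len);B=ray(c,R,.054);cb,db=fitline(B);db=db*np.sign(db[0])
t=(B[:,:2]-cb)@db
print("blade",np.arctan2(db[1],db[0])-yaw,inb(cb+db*t.min()),inb(cb+db*t.max()))
w=roi&(h[...,1]<40)&(h[...,2]>150)
for p in comp(w,200):
    if p[:,0].mean()<262:
        ctr,r=cv2.minEnclosingCircle(p.astype(np.float32));print("foot",inb(ray(c,[ctr],.016)[0]),"start",inb(b["F"]))
E
python3 look.py a1
```

```text
t 3.9 tcp [ 0.5316 -0.104   0.0214] bay [-0.1137  0.0665] f [0.6 0.5 0.2] open 0.0429
toolx [ 0. -0. -1.] jaw axis angle in bay deg [np.float64(-90.00135253486373)] tool y [0.96  0.279 0.   ] q [-0.24  -0.034  1.949 -0.     1.226  1.048]
lids []
blade -0.6648985982963718 [-0.20037529  0.2542911 ] [-0.04835261  0.13510773]
foot [-0.02764577  0.15247674] start [-0.02853431  0.15252579]
```

View pics/a1.png

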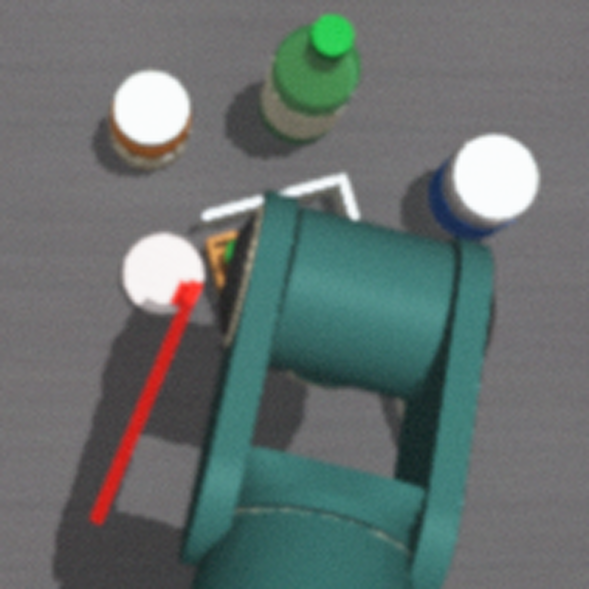

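The arm hides the tray from above: only its corner shows, at (225,250), still short of the stop. I'll use the wrist camera here.

```bash
python3 -c "
from go import *
c=cams.read_camera('wrist');cv2.imwrite('pics/w2.png',c['color'][...,::-1])"
```

```text
(no output)
```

View pics/w2.png

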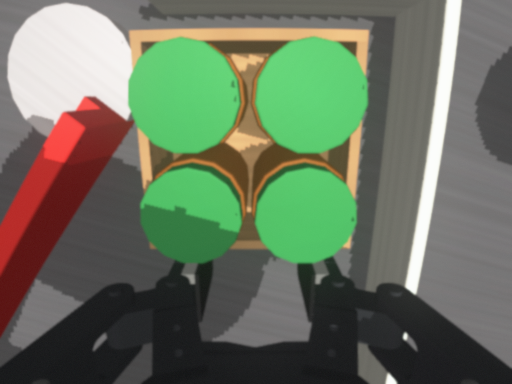

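Call:
carry_out(
  moves=[
    [[0,0.003,0],0],
    [[0,0.003,0],0],
    [[0,0.003,0],0],
  ],
)

```text
t: 4.38
tcp_pos: [0.539, -0.1018, 0.021]
ee_rot: [0.424, 0.566, -0.425, 0.565]
ft_force: [-8.9, -3.0, 6.7]
opening: 0.0428
```

The wrist view shows the tray square, its front edge at row 30, with both fingers touching its back wall. Before this last push the stop still seemed a little way off, so I'll measure the gap.

```bash
cat > wl.py <<'E'
from go import *
import sys
from meas import comp
o,R=state();c=cams.read_camera('wrist');cv2.imwrite(f'pics/{sys.argv[1]}.png',c['color'][...,::-1])
T=c["tool_from_camera"];Rw=R@T[:3,:3];tw=R@T[:3,3]+o["tcp_pos"]
c["R"]=Rw.T;c["t"]=-Rw.T@tw
im=c["color"];h=cv2.cvtColor(im,cv2.COLOR_RGB2HSV)
for p in comp((h[...,0]>45)&(h[...,0]<75)&(h[...,1]>150),800):
    (u,r)=cv2.minEnclosingCircle(p.astype(np.float32));print("lid",np.round(u,0),inb(ray(c,[u],.066)[0]).round(4))
m=(h[...,0]>8)&(h[...,0]<20)&(h[...,1]>90)&(h[...,2]>120)
p=np.vstack(comp(m,100));q=inb(ray(c,p,.04));print("rim bay min/max",np.percentile(q,0.5,axis=0),np.percentile(q,99.5,axis=0))
rect=cv2.minAreaRect((q*1000).astype(np.float32));print(rect)
E
python3 wl.py w3
```

```text
t 4.375 tcp [ 0.539  -0.1018  0.021 ] bay [-0.1061  0.0666] f [-8.9 -3.   6.7] open 0.0428
toolx [-0.002 -0.    -1.   ] jaw axis angle in bay deg [np.float64(-90.02353068989252)] tool y [ 0.961  0.278 -0.002] q [-2.330e-01 -1.700e-02  1.933e+00 -1.000e-03  1.227e+00  1.056e+00]
rim bay min/max [-0.09623896  0.02361186] [-0.00913087  0.11115596]
((-52.852970123291016, 67.46476745605469), (88.17516326904297, 87.76968383789062), 89.95384216308594)
```

View pics/w3.png

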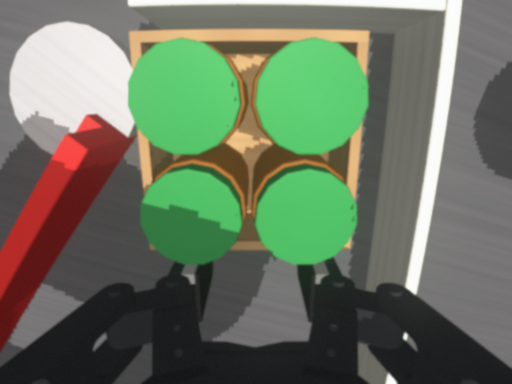

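The tray's rim centre is at x = -0.053, so it is square with about 9 mm to go. Pushing on.

Call:
carry_out(
  moves=[
    [[0,0.003,0],0],
    [[0,0.003,0],0],
    [[0,0.002,0],0],
    [[0,0.002,0],0],
  ],
)

```text
t: 4.92
tcp_pos: [0.5458, -0.0997, 0.0209]
ee_rot: [0.422, 0.567, -0.427, 0.563]
ft_force: [-50.8, -12.2, 32.5]
opening: 0.0427
```

```bash
python3 wl.py w4
```

```text
t 4.925 tcp [ 0.5458 -0.0997  0.0209] bay [-0.0989  0.0666] f [-50.8 -12.2  32.5] open 0.0427
toolx [-0.009 -0.002 -1.   ] jaw axis angle in bay deg [np.float64(-90.01611266048023)] tool y [ 0.96   0.278 -0.009] q [-2.250e-01  1.000e-03  1.915e+00 -4.000e-03  1.234e+00  1.065e+00]
rim bay min/max [-0.08883886  0.02358607] [-0.00210224  0.11118716]
((-45.68396759033203, 67.43621826171875), (87.2845458984375, 88.23514556884766), 0.08660388737916946)
```

View pics/w4.png

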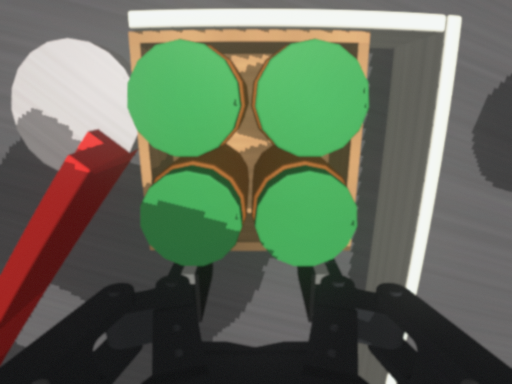

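The tray is against the stop: 52 N of contact force and rim centre at -0.0457. Backing off and raising.

Call:
carry_out(
  moves=[
    [[0,-0.003,0],0],
    [[0,-0.005,0],0],
    [[0,-0.02,0],0],
    [[0,-0.03,0],0],
    [[0,-0.03,0],0],
    [[-0.04,0,0],0],
    [[-0.05,0,0],0],
    [[-0.05,0,0],0],
    [[0,0,0],0],
  ],
  jaw=0,
)

```text
t: 6.1
tcp_pos: [0.466, -0.1237, 0.1651]
ee_rot: [0.426, 0.563, -0.424, 0.568]
ft_force: [-0.2, -0.3, -0.4]
opening: 0.0428
```

```bash
python3 wl.py w5; python3 look.py a2
```

```text
t 6.1 tcp [ 0.466  -0.1237  0.1651] bay [-0.1823  0.0659] f [-0.2 -0.3 -0.4] open 0.0428
toolx [ 0.006 -0.002 -1.   ] jaw axis angle in bay deg [np.float64(-90.01646449583875)] tool y [0.96  0.278 0.006] q [-0.312 -0.296  1.933  0.     1.497  0.976]
rim bay min/max [-0.09159247  0.02710825] [-0.03458499  0.11138019]
((-63.05198287963867, 68.21378326416016), (57.096683502197266, 86.93559265136719), 0.10603734850883484)
t 6.15 tcp [ 0.4652 -0.1234  0.1625] bay [-0.183   0.0664] f [-0.5 -1.  -1.4] open 0.0426
toolx [ 0.003 -0.001 -1.   ] jaw axis angle in bay deg [np.float64(-90.01362877833964)] tool y [0.96  0.278 0.003] q [-0.312 -0.294  1.936  0.     1.496  0.976]
lids [[-0.0255, 0.0514], [-0.0258, 0.0888], [-0.0639, 0.0514], [-0.064, 0.0893]]
blade -0.661976880584394 [-0.20044137  0.25419665] [-0.04879826  0.1360246 ]
foot [-0.02844518  0.15285375] start [-0.02853431  0.15252579]
```

View pics/w5.png

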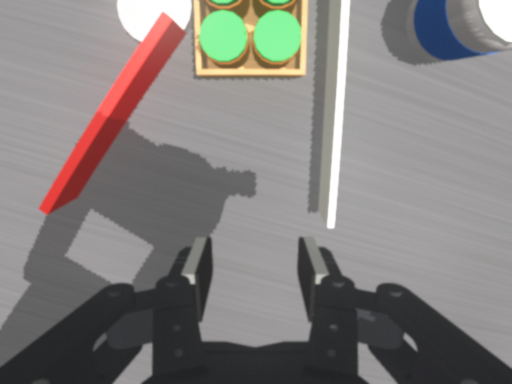

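View pics/a2.png

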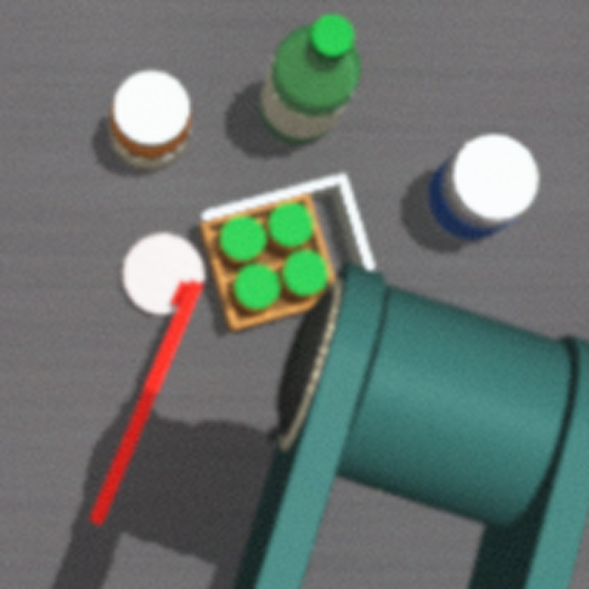

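The tray is home and square: lid centre at x ≈ -0.045, rim y ≈ 0.067. The bystanders have not moved. Next, position the shut fingers outside the divider's free end.

```bash
cat > div.py <<'E'
from go import *
def divto(px,py,rel):
    c,s=np.cos(rel),np.sin(rel);F=inb(b["F"]);return F+[c*px-s*py,s*px+c*py]
E
python3 -c "
from div import *
x,y=divto(-.18,.012,-.663);print(x,y)
need(x,y,.12,-38)"
```

```text
-0.1630153788066152 0.2727707134172801
t 6.2 tcp [ 0.4646 -0.1233  0.1609] bay [-0.1835  0.0667] f [ 0.9  0.8 -0.6] open 0.0425
toolx [ 0.001 -0.    -1.   ] jaw axis angle in bay deg [np.float64(-90.01842628760055)] tool y [0.96  0.278 0.001] q [-0.313 -0.293  1.938  0.     1.496  0.976]
shift tool [ 0.0409  0.0204 -0.2061]
roll deg (mod180) -52.01842628760055
```

Call:
carry_out(
  moves=[
    [[0.008,0.004,-0.0412],0],
    [[0.008,0.004,-0.0412],0],
    [[0.008,0.004,-0.0412],0],
    [[0.008,0.004,-0.0412],0],
    [[0.008,0.004,-0.0412],0],
    [[0,0,0],-10.4],
    [[0,0,0],-10.4],
    [[0,0,0],-10.4],
    [[0,0,0],-10.4],
    [[0,0,0],-10.4],
    [[0,0,0],0],
  ],
  jaw=1,
)

```text
t: 7.58
tcp_pos: [0.4258, 0.0801, 0.1196]
ee_rot: [0.134, 0.695, -0.134, 0.694]
ft_force: [0.0, 0.4, -0.0]
opening: -0.0002
```

```bash
python3 -c "
from div import *
x,y=divto(-.18,.012,-.663)
need(x,y,.02,-38)
c=cams.read_camera('wrist');cv2.imwrite('pics/w6.png',c['color'][...,::-1])"
```

```text
t 7.575 tcp [0.4258 0.0801 0.1196] bay [-0.164   0.2728] f [ 0.   0.4 -0. ] open -0.0002
toolx [-0.002 -0.    -1.   ] jaw axis angle in bay deg [np.float64(-38.07321610064452)] tool y [ 0.373  0.928 -0.001] q [ 0.127 -0.386  2.076  0.     1.454  0.509]
shift tool [0.0996 0.0007 0.001 ]
roll deg (mod180) -0.07321610064451534
```

View pics/w6.png

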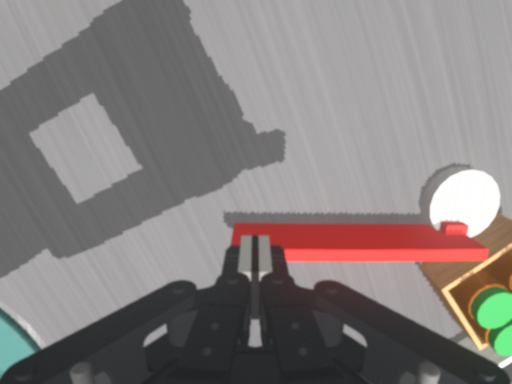

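```bash
python3 -c "
from go import *
o,R=state();c=cams.read_camera('wrist');T=c['tool_from_camera']
Rw=R@T[:3,:3];tw=R@T[:3,3]+o['tcp_pos'];c['R']=Rw.T;c['t']=-Rw.T@tw
for z in(.12,.054,.002):
  P=np.r_[o['tcp_pos'][:2],z];p=cv2.projectPoints(P[None],cv2.Rodrigues(Rw.T)[0],-Rw.T@tw,c['intrinsics'],c['distortion'])[0];print(z,p.ravel())
print(inb(ray(c,[(256,249),(236,249)],.054)), inb(ray(c,[(256,222)],.002)))
n=R[:,1][:2]
for uv,z in(((256,249),.054),((256,222),.002)): print('gap to outer face along tool y',(ray(c,[uv],z)[0][:2]-o['tcp_pos'][:2])@n)
print('tip along tool z',(ray(c,[(234,249)],.054)[0]-o['tcp_pos'])@R[:,2])
"
```

```text
t 7.625 tcp [0.426  0.0801 0.1198] bay [-0.1639  0.2727] f [ 0.8 -0.3 -0.5] open -0.0002
toolx [-0.002 -0.    -1.   ] jaw axis angle in bay deg [np.float64(-38.25412438495838)] tool y [ 0.376  0.927 -0.001] q [ 0.127 -0.387  2.075  0.     1.454  0.512]
0.12 [255.78338995 247.72938339]
0.054 [255.49292369 204.67700897]
0.002 [255.35863096 184.87877386]
[[-0.18496231  0.24535549]
 [-0.19654814  0.25444993]] [[-0.18472766  0.24533961]]
gap to outer face along tool y -0.03453405263045665
gap to outer face along tool y -0.03440124579543556
tip along tool z -0.015672350572269025
```

The descent spot is clear: the outer face is 34 mm from the tool axis, as planned. Descending and closing in to about 5 mm.

Call:
carry_out(
  moves=[
    [[0.03,0,0],0],
    [[0.03,0,0],0],
    [[0.03,0,0],0],
    [[0.01,0,0],0],
    [[0,-0.008,0],0],
    [[0,-0.008,0],0],
    [[0,-0.003,0],0],
    [[0,0,0],0],
  ],
)

```text
t: 8.68
tcp_pos: [0.4195, 0.0622, 0.0215]
ee_rot: [0.134, 0.694, -0.134, 0.695]
ft_force: [0.3, 0.4, 0.1]
opening: -0.0001
```

Call:
carry_out(
  moves=[
    [[0,-0.004,0],0],
    [[0,-0.0046,0.0003],-1.43],
    [[0,-0.0046,0.0003],-1.43],
    [[0,-0.0046,0.0003],-1.43],
    [[0,-0.0046,0.0003],-1.43],
    [[0,-0.0046,0.0003],-1.43],
    [[0,-0.0046,0.0003],-1.43],
    [[0,-0.0046,0.0003],-1.43],
    [[0,0,0],0],
  ],
)

```text
t: 9.8
tcp_pos: [0.4101, 0.0272, 0.0209]
ee_rot: [0.073, 0.703, -0.073, 0.703]
ft_force: [-1.0, -0.2, -0.8]
opening: -0.0003
```

```bash
python3 look.py a3; python3 -c "
from go import *
c=cams.read_camera('wrist');cv2.imwrite('pics/w7.png',c['color'][...,::-1])"
```

```text
t 9.8 tcp [0.4101 0.0272 0.0209] bay [-0.1939  0.2264] f [-1.  -0.2 -0.8] open -0.0003
toolx [-0. -0. -1.] jaw axis angle in bay deg [np.float64(-28.00769901418657)] tool y [ 0.205  0.979 -0.   ] q [ 0.004 -0.355  2.22  -0.     1.276  0.211]
lids [[-0.0255, 0.0512], [-0.0259, 0.0888], [-0.0636, 0.0513], [-0.0637, 0.0894]]
blade -0.4478614374201901 [-0.14394741  0.18407728] [-0.04381525  0.13597177]
foot [-0.02789078  0.15526824] start [-0.02853431  0.15252579]
```

View pics/w7.png

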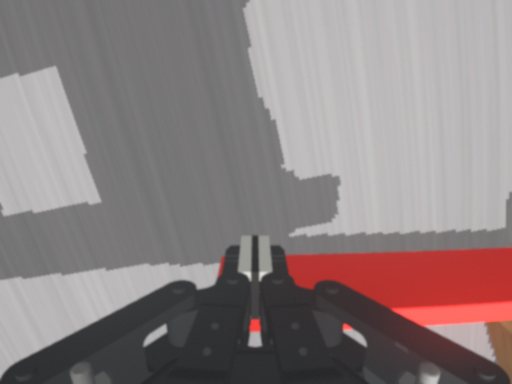

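View pics/a3.png

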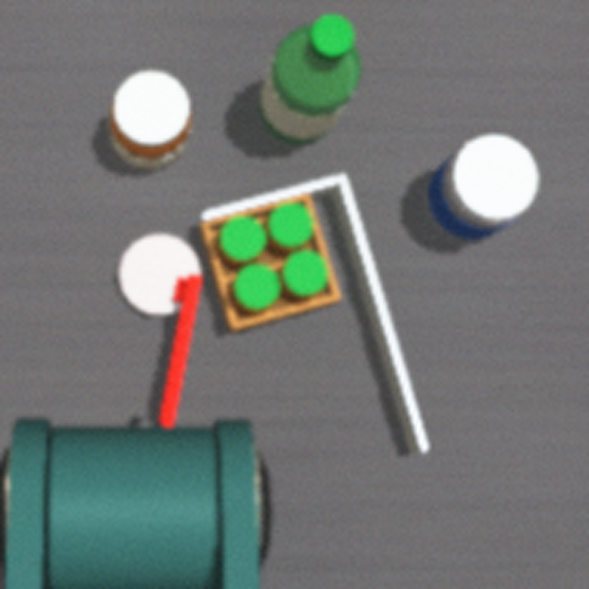

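The divider turns freely and its foot has moved only about 2.7 mm. Continuing.

Call:
carry_out(
  moves=[
    [[0,-0.0046,0.0003],-1.43],
    [[0,-0.0046,0.0003],-1.43],
    [[0,-0.0046,0.0003],-1.43],
    [[0,-0.0046,0.0003],-1.43],
    [[0,-0.0046,0.0003],-1.43],
    [[0,-0.0046,0.0003],-1.43],
    [[0,-0.0046,0.0003],-1.43],
    [[0,-0.0046,0.0003],-1.43],
    [[0,0,0],0],
  ],
)

```text
t: 11.02
tcp_pos: [0.4081, -0.0096, 0.0209]
ee_rot: [0.002, 0.707, -0.002, 0.707]
ft_force: [-0.1, 0.0, 0.1]
opening: 0.0002
```

```bash
python3 look.py a4; python3 -c "
from go import *
c=cams.read_camera('wrist');cv2.imwrite('pics/w8.png',c['color'][...,::-1])"
```

```text
t 11.025 tcp [ 0.4081 -0.0096  0.0209] bay [-0.206   0.1916] f [-0.1  0.   0.1] open 0.0002
toolx [-0. -0. -1.] jaw axis angle in bay deg [np.float64(-16.56951213476558)] tool y [ 0.007  1.    -0.   ] q [-0.086 -0.362  2.226 -0.     1.278 -0.079]
lids [[-0.0254, 0.0512], [-0.0253, 0.0891], [-0.0636, 0.0514], [-0.0643, 0.0889]]
blade -0.2512848141613015 [-0.14829299  0.16171528] [-0.03985584  0.13387827]
foot [-0.02878663  0.1564327 ] start [-0.02853431  0.15252579]
```

View pics/w8.png

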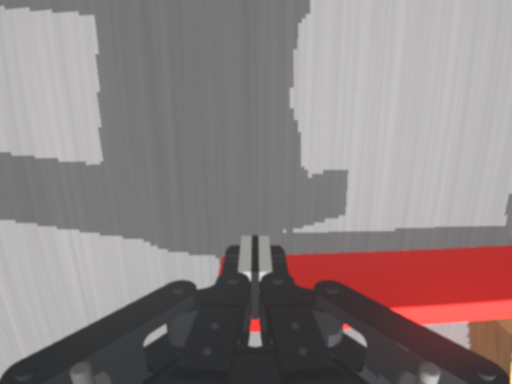

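View pics/a4.png

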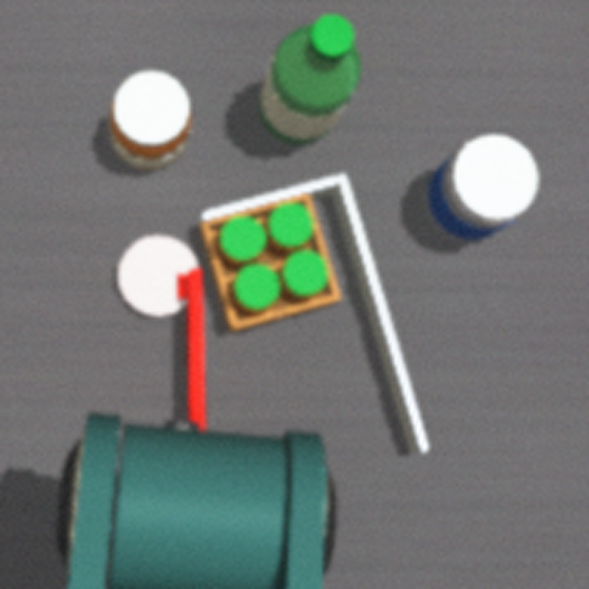

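Call:
carry_out(
  moves=[
    [[0,-0.0046,0.0003],-1.43],
    [[0,-0.0046,0.0003],-1.43],
    [[0,-0.0046,0.0003],-1.43],
    [[0,-0.0046,0.0003],-1.43],
    [[0,-0.0046,0.0003],-1.43],
    [[0,-0.0046,0.0003],-1.43],
    [[0,-0.0046,0.0003],-1.43],
    [[0,-0.0046,0.0003],-1.43],
    [[0,-0.0046,0.0003],-1.43],
    [[0,0,0],0],
  ],
)

```text
t: 12.38
tcp_pos: [0.4147, -0.0505, 0.0209]
ee_rot: [-0.077, 0.703, 0.077, 0.703]
ft_force: [-0.3, 0.0, -0.1]
opening: -0.0002
```

```bash
python3 look.py a5; python3 -c "
from go import *
from meas import *
o,R=state();c=cams.read_camera('wrist');cv2.imwrite('pics/w9.png',c['color'][...,::-1])"
```

```text
t 12.375 tcp [ 0.4147 -0.0505  0.0209] bay [-0.2112  0.1505] f [-0.3  0.  -0.1] open -0.0002
toolx [-0. -0. -1.] jaw axis angle in bay deg [np.float64(-3.6950659778715225)] tool y [-0.216  0.976 -0.   ] q [-0.182 -0.336  2.207 -0.     1.271 -0.4  ]
lids [[-0.0256, 0.0513], [-0.0255, 0.089], [-0.0633, 0.0513], [-0.0635, 0.0891]]
blade -0.009747864232233838 [-0.14643405  0.13460821] [-0.03554844  0.13352728]
foot [-0.02996884  0.15795221] start [-0.02853431  0.15252579]
t 12.425 tcp [ 0.4146 -0.0503  0.0208] bay [-0.2112  0.1507] f [-0.1 -0.7 -0.7] open 0.0002
toolx [-0. -0. -1.] jaw axis angle in bay deg [np.float64(-3.724111168146721)] tool y [-0.216  0.976  0.   ] q [-0.182 -0.336  2.207 -0.     1.271 -0.399]
```

View pics/w9.png

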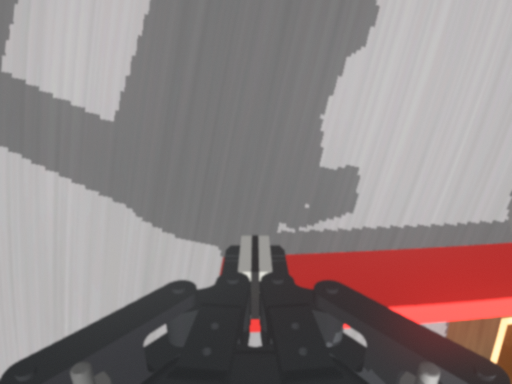

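View pics/a5.png

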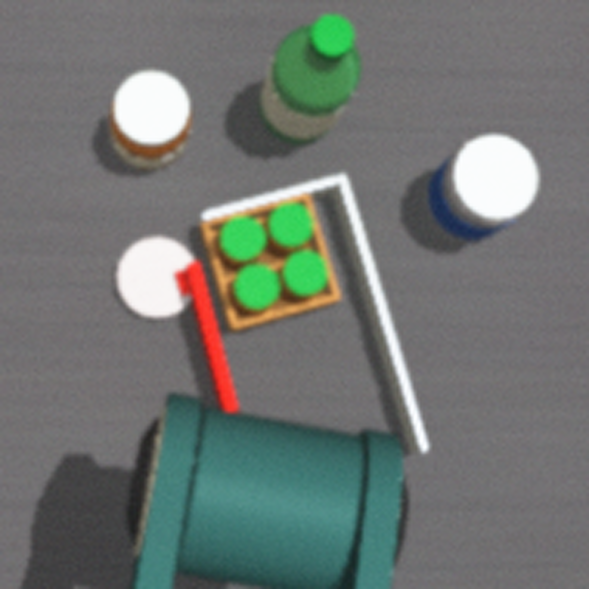

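The divider is within about 0.02 rad of parallel and its foot has moved about 5.6 mm. Backing away and raising for an unobstructed check.

Call:
carry_out(
  moves=[
    [[0,0.005,0],0],
    [[0,0.015,0],0],
    [[0,0.03,0],0],
    [[0,0.04,0],0],
    [[-0.05,0,0],0],
    [[-0.06,0.04,0],0],
    [[-0.06,0.04,0],0],
    [[0,0.06,0],0],
    [[0,0.06,0],0],
    [[0,0.06,0],0],
    [[0,0,0],0],
  ],
)

```text
t: 13.85
tcp_pos: [0.339, 0.2847, 0.1747]
ee_rot: [-0.079, 0.703, 0.079, 0.702]
ft_force: [1.0, -0.9, 1.0]
opening: 0.0002
```

```bash
python3 look.py a6
```

```text
t 13.85 tcp [0.339  0.2847 0.1747] bay [-0.1904  0.4935] f [ 1.  -0.9  1. ] open 0.0002
toolx [-0.001  0.    -1.   ] jaw axis angle in bay deg [np.float64(-3.361483193952134)] tool y [-0.222  0.975  0.   ] q [ 6.400e-01 -3.920e-01  1.990e+00  1.000e-03  1.545e+00  4.170e-01]
lids [[-0.0254, 0.0515], [-0.0254, 0.0891], [-0.0636, 0.0517], [-0.0639, 0.0896]]
blade -0.01942842283497004 [-0.2280515   0.13686975] [-0.03553308  0.13312895]
foot [-0.02989432  0.15815   ] start [-0.02853431  0.15252579]
```

View pics/a6.png

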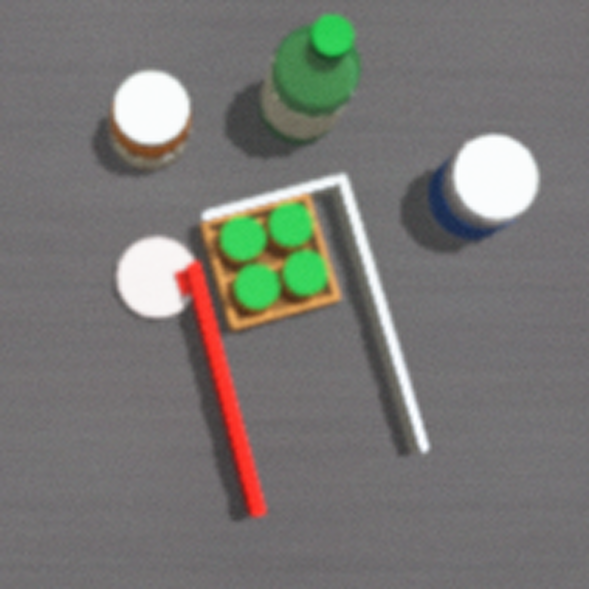

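Unobstructed view: the tray sits flush at the stop, the red blade from (195,270) to (258,512) runs parallel to the rail, and the bystanders are where they started. Handing in.

```bash
python3 -c "
from station import manip
print(manip.finish_job())"
```

```text
the job is handed in; nothing more can be done
None
```

The tray is home against the back stop and the divider is swung shut beside it. I handed the job in at about 14 s of the 54 s allowed; no verdict is reported.

I pushed the tray along the lane with the half-open fingers, then swung the divider by its outer face near the free end with the fingers shut. After backing the arm well clear, the last top-camera check showed:

| Item | Measured | Allowed |
|---|---|---|
| Tray centre, x in the bay frame | about -45 mm | above -52 mm |
| Tray centre, y in the bay frame | 67–70 mm | 36–100 mm |
| Tray angle to the lane | less than about 0.01 rad | below 0.10 rad |
| Divider angle to the rail | about -0.02 rad | below 0.09 rad |
| Foot shift from its start | about 6 mm | below 20 mm |

- **Bystanders:** the bottle, can and jar looked unmoved in the pictures; I did not re-measure them at the end.
- **Contact force:** the wrist force read about 60 N when the tray met the stop. That is under the 120 N limit, and the fingers were the only part meant to touch the tray.
- **Disagreements:** the rim and the lids put the tray's y about 3 mm apart. The foot moved a little more than the 1–2 mm I expected. Both are well within tolerance, and no check failed.

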